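# Touch-test the check-in signature pad with its stylus

## Task

Give the check-in signature pad its touch test: take the stylus out of its brass holder and, holding it square to the pad's sloping face, gently press its tip on the red key for about half a second, then the same on the green key. Then put the stylus back in its holder, tip down, all the way in, and let go. Do not press the yellow key, and leave everything else on the counter where it is.

Things in the scene. Friction and masses are not known exactly. Their poses are not given: they have to be found in the camera images.
- stylus: chunky stylus, 114 mm long, standing tip down in the holder. Origin: the very end of its tip; z runs along it from the tip to the blunt end. Steel shank 8 mm thick with a round end from 0 to 50 mm, a steel collar 26 mm across from 50 to 54 mm, a round blue grip 16 mm thick from 54 to 114 mm. About 60 g
- holder: fixed brass block, 60 x 60 mm, 62 mm high, with an upright round hole 19 mm wide and 56 mm deep in the middle of its top. Origin: centre of its underside. The stylus is all the way in when its collar rests on the top, the tip then 12 mm above the counter
- panel: fixed stand of the signature pad, foot 120 x 150 mm. Origin: centre of its underside; x points to the pad's high edge, z up
- screen: the signature pad on the stand: black slab 160 mm (up the slope) x 190 mm, 18 mm thick, sloping 35 degrees, facing the guests, its low edge away from the robot. Origin: centre of its top face, 68 mm above the counter; x up the slope, z square out of the face. The keys are in a row 46 mm below the centre
- key_red: red round soft key of the signature pad, 26 mm across, standing 7 mm proud of the sloping face; sprung, gives up to 5 mm straight into the face at 1.2 N per mm. Origin: centre of its top face. Its axes are the stand's (z up), not the slope's. The three keys stand in a row 56 mm apart across the pad, colours in any order
- key_green: green round soft key of the signature pad, 26 mm across, standing 7 mm proud of the sloping face; sprung, gives up to 5 mm straight into the face at 1.2 N per mm. Origin: centre of its top face. Its axes are the stand's (z up), not the slope's. The three keys stand in a row 56 mm apart across the pad, colours in any order
- key_yellow: yellow round soft key of the signature pad, 26 mm across, standing 7 mm proud of the sloping face; sprung, gives up to 5 mm straight into the face at 1.2 N per mm. Origin: centre of its top face. Its axes are the stand's (z up), not the slope's. The three keys stand in a row 56 mm apart across the pad, colours in any order. Not to be pressed
- bell: chrome service bell, 84 mm across, 54 mm high, a loose bystander. Origin: centre of its underside
- ashtray: green glass ashtray, 110 mm across, 32 mm high, a loose bystander. Origin: centre of its underside
- room_key: brass room key with oval fob, 110 mm long, 8 mm high, lying flat, a loose bystander. Origin: on its underside near the middle; y runs from the fob to the bit
- card_holder: pewter card holder with cards, 50 x 100 mm, 55 mm high, a loose bystander. Origin: centre of its underside
- mug: blue mug, 76 mm across, 85 mm high, handle towards its +y, a loose bystander. Origin: centre of its underside
Not all that is in view belongs to the job. What is shaped like the stylus but orange is not meant. Several things have the shape of the holder; the one meant has the colours described above.

How it is judged:
On the way, in this order (a step that is already met when the one before it is completed fails the run):
1. the stylus tip presses on the red key with more than 0.5 N for 0.3 s, the stylus within 15 degrees of square to the sloping face (contact force between stylus and key_red above 0.5 N and distance between stylus and key_red below 0.013 m and angle between the z axis of stylus and the z axis of screen, either way round below 0.26 rad), for 0.3 s.
2. the stylus tip presses on the green key with more than 0.5 N for 0.3 s, the stylus within 15 degrees of square to the sloping face (contact force between stylus and key_green above 0.5 N and distance between stylus and key_green below 0.013 m and angle between the z axis of stylus and the z axis of screen, either way round below 0.26 rad), for 0.3 s.
At the end, for the whole second after the job is handed in: The stylus stands tip down in its holder at rest, let go, its collar down on the holder's top (within 5 mm of it, within 9 mm of centre, upright within 8 degrees) (horizontal distance between stylus and holder below 0.009 m and z of stylus in the frame of holder below 0.017 m and angle between stylus's own z axis and vertical below 0.15 rad and linear speed of stylus below 0.02 m/s); the robot touches nothing.
It fails at once if the yellow key is pressed (more than 1 N) (contact force between key_yellow and anything else above 1 N).
It fails at once if the pad or its keys are pressed hard (more than 25 N) (contact force between any of panel, key_red, key_green and anything else above 25 N).
It fails at once if a bystander is moved by more than 25 mm (distance of any of bell, ashtray, room_key, card_holder, mug from where it was at the start of the episode above 0.025 m).
It also fails if it takes over 45 s, if anything falls off the work surface, if the arm or the gripper's body presses on something with over 40 N, if the wrist force passes 120 N, or if a joint passes its speed limit or range.

## Robot

A 7-joint arm with a two-finger parallel gripper is mounted at the origin on the work surface. World frame = base frame: x ahead of the robot, y to its left, z up, the work surface at z = 0. Lengths are in m, angles in rad, forces in N, time in s.
With the tool pointing down it reaches from about 0.425 to 0.925 m from the base axis. Payload 6.8 kg.
Tool frame: the origin (TCP) lies at the centre of the arm's flange, where the gripper is bolted on; the fingertips stand 173 mm ahead of it and the grasp point (between the pads) lies 155 mm ahead of it (r.hold_point_z is the distance from the TCP to the grasp point, in m); z points along the fingers, x is the direction in which the jaws open and shut, and the axes are right-handed (so a half turn about z gives the same grasp; the last joint's range is limited). The gripper opens to 85 mm and grips with 20 to 120 N. Pads are 22 mm wide; open, the fingers measure 114 mm over their backs; the gripper's body (76 mm by 85 mm) begins 54 mm behind the grasp point. The pads swing forward as they close: fully open they stand 13 mm farther back than shut.
Start: joints at [1.057, 0.477, 0.022, 1.555, -0.011, 1.109, -0.083], TCP at [0.266, -0.62, 0.405] pointing down, gripper open.
Joint ranges: [-2.96, 2.96], [-0.34, 2.1], [-1.41, 1.46], [0.24, 2.44], [-1.37, 4.51], [0.17, 1.92], [-2.96, 2.96]. Speed limits (rad/s): [2.39, 2.39, 3.14, 3.14, 3.14, 3.14, 3.14].

## Interface

Orientations are given as a rotation vector (axis times angle).
In Python, from bench import r gives the robot as it stands.
- The arm moves only by the tool apply_moves, never from a script. Its arguments are lists of equal length, an entry for each row: "dp": the shift along the tool's x, y, z scaled (see below), a list of three; "twist": the turn, a rotation vector about the tool's x, y, z scaled (see below), a list of three; "jaw": the closure in counts, from 0 (fully open) to 255 (shut). In form: {"dp": [[x, y, z], ...], "twist": [[rx, ry, rz], ...], "jaw": [jaw, ...]}. A call has 1 to 20 rows; each row shifts and turns the pose as measured when the row begins, along the tool's axes as they then stand; what a row does not reach is not made up. The controller multiplies each number of a shift by 12 cm and each number of a turn by 120 degrees. A row lasts 1/10 s, in which the tool goes at most 50 mm and 8.59 degrees, less where a joint would pass 70% of its speed; a pose out of reach is approached as far as the arm can. A call with a number of a shift or a turn outside -1 to 1 is refused whole. A call with a gripper value outside its range is refused whole. The fingers move at their own pace and stop on an object; "grip_force" is the grip in N (left out, the last holds). Time passes only in rows, so rows that do not move let the fingers close. It gives the time, the measured TCP pose, the force and the opening at its end, in the units of the state.
- r.get_obs(): the state, without advancing time (a new reading comes with each control period).
- r.grab_frame(name): name is "side" or "top" or "wrist"; returns a dict with "color" (480x640x3 uint8, red, green, blue), "z_map" (480x640 float32, m along the optical axis (not along the pixel's ray), 0 where there is no reading), "intrinsics" (3x3 intrinsics, pixels), "R" (3x3) and "t" (3): a world point X has camera coordinates R X + t; the wrist camera has in their place "hand_eye" (4x4, takes a point from camera to tool coordinates, whose origin is the TCP and whose axes are the tool frame's). Camera axes: x right, y down, z forward; pixel columns grow to the right and rows downward; lengths in m; the calibration is good to about 2 mm. A picture is of the moment at which its call begins: read the wrist's pose just before it.
- r.hand_in(): hands the job in, once; it reports no verdict.
The state is a dict: "clock": time; "joints": joint angles; "qvel": joint speeds; "tau": joint torques, N m; "tcp_pos": TCP position; "orientation": TCP orientation; "contact_force": force on the tool from outside, world axes, zero at the start; "moment": the same for the moment, N m; "grip_width": finger opening in m.
Only numpy, scipy, OpenCV 4.12 (cv2) and the standard library are available. Lean on these libraries where they do the work, as an engineer would, in place of code of your own. Each camera call takes 0.05 s, during which the arm holds its last target.

## Working session

There is one attempt and no reset: what is moved stays moved. The work goes in short steps, Python scripts to look and compute and a tool call to move; the robot and the scene stay as the last step left them, time stands still between calls to the robot, and variables do not carry over. Pictures are saved under pics/ and viewed, and the job is handed in when it is done.

Besides the shell and the picture viewer there is one more tool, called by a JSON object that holds its "api" and its "payload", one argument or row to a line. apply_moves: Moves the arm, as the interface text tells. Shifts and turns lie within -1 to 1; 1 stands for 12 cm of shift or 120 degrees of turn. Its arguments: {"type":"object","properties":{"dp":{"type":"array"},"twist":{"type":"array"},"jaw":{"type":"array"},"grip_force":{"type":"number"}},"required":["dp","twist","jaw"]}

```bash
mkdir -p pics; ls; cat > h.py <<'E'
import numpy as np, cv2
from bench import r
from scipy.spatial.transform import Rotation as Ro
def save(n,f,crop=None,s=1):
    im=f["color"][:,:,::-1]
    if crop: x0,y0,x1,y1=crop; im=im[y0:y1,x0:x1]
    im=cv2.resize(im,None,fx=s,fy=s,interpolation=cv2.INTER_CUBIC); cv2.imwrite("pics/"+n,im)
def world(f,u,v,z=None):
    z=f["z_map"][v,u] if z is None else z
    c=np.linalg.inv(f["intrinsics"])@np.array([u,v,1.])*z
    return f["R"].T@(c-f["t"])
def cloud(f):
    v,u=np.mgrid[:480,:640]; z=f["z_map"]
    c=np.stack([u*z,v*z,z],-1)@np.linalg.inv(f["intrinsics"]).T
    return (c-f["t"])@f["R"]
E
python3 - <<'E'
from h import *
import pickle
o=r.get_obs(); print(o)
fs={n:r.grab_frame(n) for n in("top","side","wrist")}
pickle.dump(fs,open("f0.pkl","wb"))
for n in fs: save(n+"0.png",fs[n])
for n in("top","side"): print(n,fs[n]["intrinsics"],fs[n]["R"],fs[n]["t"])
print(fs["wrist"]["hand_eye"])
E
```

```text
pics
{'clock': 0.0, 'joints': array([ 1.05689196,  0.47775957,  0.02236005,  1.55650493, -0.01150552,
        1.10927216, -0.08310073]), 'qvel': array([-0.0002142 , -0.00022934,  0.00172706, -0.00057072, -0.00121207,
       -0.00077729,  0.00066978]), 'tau': array([ 8.84221263e-04, -5.96445358e+01,  1.60784896e+00, -2.81198269e+01,
        1.23232801e-02,  9.36555531e-03,  1.33321117e-05]), 'tcp_pos': array([ 0.26634135, -0.61990964,  0.40373041]), 'orientation': array([-2.62278354e+00,  1.72773716e+00,  2.49373492e-03]), 'contact_force': array([0.50082219, 1.23060471, 0.49115303]), 'moment': array([ 0.01810625, -0.03938842,  0.00393662]), 'grip_width': 0.08512290848655842}
top [[517.066034     0.         326.2661559 ]
 [  0.         517.066034   243.89944005]
 [  0.           0.           1.        ]] [[-0.00991994 -0.99993525  0.00557512]
 [-0.98478505  0.008802   -0.17355384]
 [ 0.17349353 -0.00721194 -0.9848086 ]] [-0.04979754  0.57069828  1.01135853]
side [[498.60151607   0.         320.64553819]
 [  0.         498.60151607 239.49432026]
 [  0.           0.           1.        ]] [[-0.94138185 -0.33665763 -0.02149073]
 [-0.18541425  0.56958244 -0.80074803]
 [ 0.28181867 -0.74982497 -0.59861569]] [0.52598882 0.19309468 0.9313696 ]
[[ 9.99999708e-01 -4.22895225e-04 -6.36868681e-04  1.56317298e-04]
 [ 6.00729182e-04  9.49922897e-01  3.12483807e-01 -8.09529094e-02]
 [ 4.72828232e-04 -3.12484098e-01  9.49922873e-01  3.08254224e-02]
 [ 0.00000000e+00  0.00000000e+00  0.00000000e+00  1.00000000e+00]]
```

View pics/top0.png

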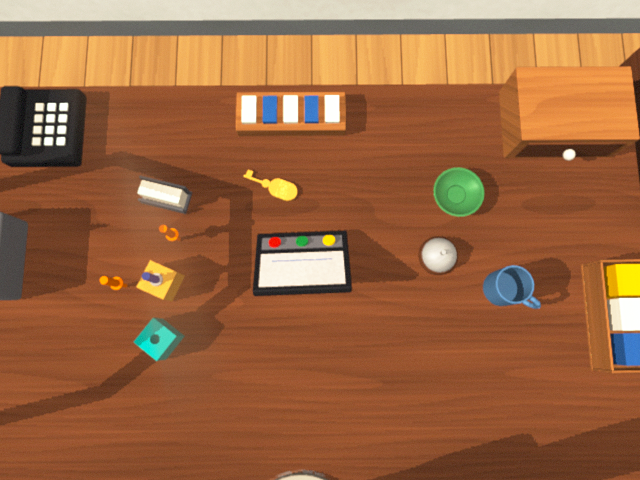

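View pics/side0.png

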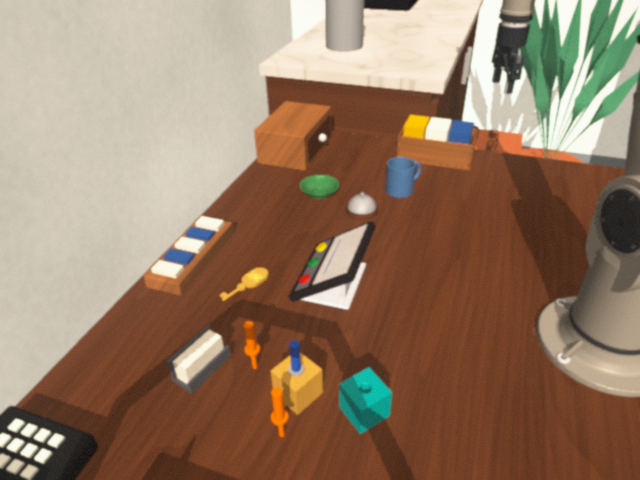

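The top view shows the brass holder with the blue stylus at (160,280). A teal block at (157,340) has the holder's shape but the wrong colour. The orange sticks at (170,233) and (112,283) are decoys. The keys are red (275,242), green (303,241) and yellow (329,240). I'll confirm in crops and measure.

```bash
python3 - <<'E'
from h import *
import pickle
fs=pickle.load(open("f0.pkl","rb"))
f=fs["top"]; g=fs["side"]
a=cv2.resize(f["color"][210:370,80:240,::-1],(400,400),interpolation=2)
b=cv2.resize(g["color"][310:450,230:400,::-1],(400,400),interpolation=2)
c=cv2.resize(f["color"][225:305,245:360,::-1],(800,200),interpolation=2)
cv2.imwrite("pics/c1.png",np.vstack([np.hstack([a,b])  ,c]))
for n,ff in(("top",f),("side",g)):
    P=cloud(ff); hsv=cv2.cvtColor(ff["color"],cv2.COLOR_RGB2HSV)
    H,S,V=[hsv[:,:,i].astype(int) for i in range(3)]
    v,u=np.mgrid[:480,:640]
    z=P[:,:,2]; ok=(ff["z_map"]>0)
    def rep(nm,m):
        m=m&ok; p=P[m]
        if len(p)<3: print(n,nm,len(p));return
        print(n,nm,len(p),np.median(p,0).round(4),p.min(0).round(4),p.max(0).round(4))
    reg=(P[:,:,0]>0.3)&(P[:,:,0]<.95)&(P[:,:,1]>0)&(P[:,:,1]<.45)
    brass=(H>15)&(H<30)&(S>120)&(V>120)&reg
    rep("brass top",brass&(z>.055)&(z<.07)&(P[:,:,1]>.15))
    rep("blue",(H>105)&(H<130)&(S>100)&reg&(z>.06)&(P[:,:,1]>.15))
    rep("orange",(H>5)&(H<15)&(S>200)&(V>180)&reg&(z>.03))
    pr=(P[:,:,0]>0.3)&(P[:,:,0]<.95)&(P[:,:,1]>-.15)&(P[:,:,1]<.2)&(z>.02)
    rep("red",((H<4)|(H>176))&(S>200)&(V>150)&pr)
    rep("green",(H>50)&(H<75)&(S>150)&pr)
    rep("yellow",(H>24)&(H<32)&(S>150)&pr)
    # slab: fit plane
    m=pr&ok&(P[:,:,1]>-.06)&(P[:,:,1]<.14)&(z>.03)&(V>150)&(S<60)
    p=P[m]; 
    if len(p)>50:
        q=p-p.mean(0); nn=np.linalg.svd(q,full_matrices=False)[2][2]; nn*=np.sign(nn[2]); print(n,"plane",len(p),p.mean(0),nn,np.degrees(np.arccos(nn[2])),np.degrees(np.arctan2(nn[1],nn[0])))
E
```

```text
top brass top 728 [0.4961 0.2801 0.0612] [0.4618 0.2468 0.0551] [0.6008 0.3732 0.0676]
top blue 6 [0.4977 0.2863 0.1256] [0.4949 0.2834 0.125 ] [0.5025 0.2906 0.1272]
top orange 107 [0.5885 0.2645 0.0625] [0.4854 0.0014 0.0326] [0.864  0.37   0.1193]
top red 93 [0.5754 0.052  0.0481] [0.5664 0.0398 0.0395] [0.5874 0.0626 0.0571]
top green 95 [ 0.5773 -0.005   0.0475] [ 0.5684 -0.0157  0.0388] [0.5893 0.0071 0.0551]
top yellow 93 [ 0.5787 -0.059   0.0475] [ 0.57   -0.0713  0.0388] [ 0.59   -0.0485  0.0586]
top plane 3220 [0.6112063  0.02049349 0.07393925] [ 0.12137742 -0.00834778  0.99257133] 6.988154722218147 -3.9343438015995855
side brass top 869 [0.4913 0.2941 0.0605] [0.4597 0.2507 0.055 ] [0.5909 0.3781 0.0638]
side blue 233 [0.4959 0.2911 0.1053] [0.4905 0.2784 0.0668] [0.5048 0.2948 0.1267]
side orange 285 [0.5    0.3615 0.0757] [0.4805 0.2499 0.03  ] [0.6059 0.3818 0.1142]
side red 54 [0.5744 0.0552 0.0469] [0.5662 0.0425 0.039 ] [0.5863 0.065  0.0553]
side green 36 [0.5753 0.0006 0.0482] [ 0.5688 -0.0088  0.0427] [0.5847 0.0081 0.0529]
side yellow 24 [ 0.5747 -0.0513  0.048 ] [ 0.5701 -0.0595  0.0429] [ 0.5827 -0.0473  0.0522]
side plane 2007 [0.65535968 0.02891807 0.06633524] [0.11762451 0.001522   0.99305698] 6.755594330799823 0.741333907694933
```

View pics/c1.png

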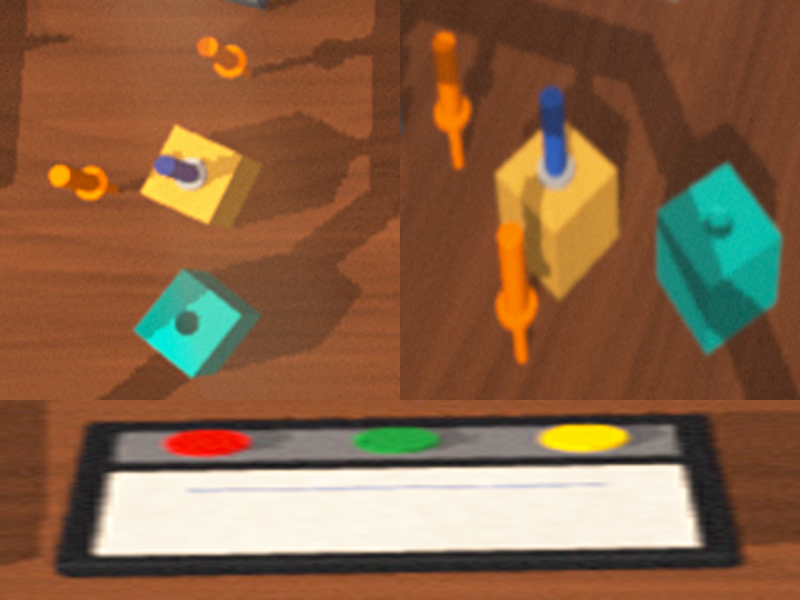

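```bash
python3 - <<'E'
from h import *
import pickle
fs=pickle.load(open("f0.pkl","rb"))
D=lambda R:np.degrees(R)
for n in("top","side"):
    ff=fs[n]; P=cloud(ff); hsv=cv2.cvtColor(ff["color"],cv2.COLOR_RGB2HSV)
    H,S,V=[hsv[:,:,i].astype(int) for i in range(3)]; z=P[:,:,2]
    near=np.hypot(P[:,:,0]-.496,P[:,:,1]-.286)<.05
    m=near&(abs(z-.062)<.005)&(H>14)&(H<32)&(S>90)
    hull=P[m][:,:2].astype(np.float32); print(n,"holder rect",cv2.minAreaRect(hull),np.median(P[m][:,2]))
    m=near&(z>.07); p=P[m]; print(n,"stylus pts",len(p))
    for lo,hi in((.07,.09),(.09,.11),(.11,.122),(.122,.14)):
        q=p[(p[:,2]>lo)&(p[:,2]<hi)]; 
        if len(q): print(lo,len(q),q.mean(0).round(4),np.ptp(q,axis=0).round(4))
    # pad face: points between
    m=(P[:,:,0]>.45)&(P[:,:,0]<.62)&(P[:,:,1]>-.12)&(P[:,:,1]<.12)&(z>.015)
    p=P[m]; 
    for i in range(6):
        c=p.mean(0); nn=np.linalg.svd(p-c,full_matrices=False)[2][2]; nn*=np.sign(nn[2]); d=(p-c)@nn
        p=p[abs(d)<(.004 if i>1 else .01)]
    ys=p[:,1]
    print(n,"face",len(p),c,nn,"slope",D(np.arccos(nn[2])),"az",D(np.arctan2(nn[1],nn[0])))
    print("extent",p.min(0),p.max(0))
    yaw=np.arctan2(nn[1],nn[0])
    print(cv2.minAreaRect((p@np.array([[1,0],[0,1],[0,0]])).astype(np.float32)))
E
```

```text
top holder rect ((0.5002791285514832, 0.28588783740997314), (0.06188252940773964, 0.05969679728150368), 65.68506622314453) 0.06131375085496522
top stylus pts 134
0.07 26 [0.4979 0.2806 0.0786] [0.0158 0.0099 0.0197]
0.09 31 [0.4981 0.28   0.0987] [0.0139 0.0095 0.0189]
0.11 23 [0.4992 0.281  0.1164] [0.016  0.0122 0.0116]
0.122 54 [0.4995 0.2856 0.1251] [0.0136 0.0149 0.0074]
top face 5125 [ 0.53058414 -0.00579362  0.07389262] [0.57129315 0.01705145 0.82056894] slope 34.85821246508681 az 1.7096062225627215
extent [ 0.46760764 -0.10187577  0.02100569] [0.60485387 0.09028701 0.11529638]
((0.5364552140235901, -0.00585600733757019), (0.13309794664382935, 0.1892387419939041), 1.845680594444275)
side holder rect ((0.4988669157028198, 0.2854527533054352), (0.061724528670310974, 0.061592258512973785), 65.50537872314453) 0.060519423698970364
side stylus pts 284
0.07 81 [0.4964 0.2906 0.0798] [0.0151 0.0134 0.0199]
0.09 83 [0.4963 0.2905 0.1003] [0.0154 0.0116 0.0199]
0.11 52 [0.4966 0.2905 0.1161] [0.0164 0.0121 0.0113]
0.122 68 [0.4985 0.286  0.1242] [0.016  0.016  0.0046]
side face 2528 [0.52829385 0.00726116 0.07349869] [0.56984804 0.02349736 0.82141408] slope 34.77340011177241 az 2.361221155500841
extent [ 0.46702046 -0.10092693  0.01952161] [0.60270703 0.09229368 0.11456751]
((0.5350783467292786, -0.0045313760638237), (0.13288412988185883, 0.19184838235378265), 1.2812334299087524)
```

```bash
cat >> h.py <<'E'
def tool(tau,yaw=0):
    # jaws along world y; tool z = (sin tau,0,-cos tau) turned by yaw about z (deg)
    t=np.radians(tau); z=np.array([np.sin(t),0,-np.cos(t)]); x=np.array([0,1.,0]); y=np.cross(z,x)
    return Ro.from_euler('z',yaw,degrees=True)*Ro.from_matrix(np.stack([x,y,z],1))
def plan(p1,R1,n,nd=2):
    o=r.get_obs(); p=np.array(o["tcp_pos"]); R=Ro.from_rotvec(o["orientation"])
    dR=(R.inv()*R1).as_rotvec()/n; dp=(np.array(p1)-p)/n
    print("t",round(o["clock"],2),"pos",p.round(4),"dist mm",((p1-p)*1e3).round(1),"rot deg",np.degrees(np.linalg.norm(dR)*n).round(1), "per row",np.degrees(np.linalg.norm(dR)).round(2))
    print("twist/row",(np.degrees(dR)/120).round(3).tolist())
    L=[]
    for i in range(n):
        L.append((R.inv().apply(dp)/.12).round(nd).tolist()); R=R*Ro.from_rotvec(dR)
    print("dp",L)
E
python3 - <<'E'
from h import *
print(r.hold_point_z)
R0=Ro.from_rotvec(r.get_obs()["orientation"])
plan([.62,-.2,.40],R0*Ro.from_euler('z',-80,degrees=True),12)
E
```

```text
0.1547
t 0.15 pos [ 0.2664 -0.62    0.4039] dist mm [353.6 420.   -3.9] rot deg 80.0 per row 6.67
twist/row [-0.0, 0.0, -0.056]
dp [[-0.17, -0.34, 0.0], [-0.13, -0.36, 0.0], [-0.09, -0.37, 0.0], [-0.04, -0.38, 0.0], [0.0, -0.38, 0.0], [0.04, -0.38, 0.0], [0.09, -0.37, 0.0], [0.13, -0.36, 0.0], [0.17, -0.34, 0.0], [0.21, -0.32, 0.0], [0.25, -0.29, 0.0], [0.28, -0.26, 0.0]]
```

{"api": "apply_moves", "payload": {
  "dp": [
    [-0.17,-0.34,0],
    [-0.13,-0.36,0],
    [-0.09,-0.37,0],
    [-0.04,-0.38,0],
    [0,-0.38,0],
    [0.04,-0.38,0],
    [0.09,-0.37,0],
    [0.13,-0.36,0],
    [0.17,-0.34,0],
    [0.21,-0.32,0],
    [0.25,-0.29,0],
    [0.28,-0.26,0]
  ],
  "twist": [
    [0,0,-0.056],
    [0,0,-0.056],
    [0,0,-0.056],
    [0,0,-0.056],
    [0,0,-0.056],
    [0,0,-0.056],
    [0,0,-0.056],
    [0,0,-0.056],
    [0,0,-0.056],
    [0,0,-0.056],
    [0,0,-0.056],
    [0,0,-0.056]
  ],
  "jaw": [120,120,120,120,120,120,120,120,120,120,120,120]
}}

```text
clock: 1.35
tcp_pos: [0.6159, -0.1837, 0.3985]
orientation: [3.11, 0.439, -0.014]
contact_force: [0.2, -0.3, 0.5]
grip_width: 0.0453
```

```bash
python3 - <<'E'
from h import *
o=r.get_obs();print(o["joints"].round(2),o["grip_width"])
plan([.4524,.2855,.36],tool(17.5),13)
E
```

```text
[ 0.5   0.47 -0.43  1.62  0.21  1.11  0.3 ] 0.04527553678641308
t 1.35 pos [ 0.6159 -0.1837  0.3985] dist mm [-163.5  469.2  -38.5] rot deg 75.8 per row 5.83
twist/row [-0.01, 0.007, -0.047]
dp [[-0.02, -0.32, 0.03], [0.01, -0.32, 0.02], [0.04, -0.32, 0.01], [0.08, -0.31, 0.01], [0.11, -0.3, 0.0], [0.13, -0.29, -0.0], [0.16, -0.28, -0.01], [0.19, -0.26, -0.01], [0.21, -0.24, -0.01], [0.24, -0.22, -0.01], [0.26, -0.19, -0.01], [0.27, -0.16, -0.01], [0.29, -0.14, -0.01]]
```

{"api": "apply_moves", "payload": {
  "dp": [
    [-0.02,-0.32,0.03],
    [0.01,-0.32,0.02],
    [0.04,-0.32,0.01],
    [0.08,-0.31,0.01],
    [0.11,-0.3,0],
    [0.13,-0.29,0],
    [0.16,-0.28,-0.01],
    [0.19,-0.26,-0.01],
    [0.21,-0.24,-0.01],
    [0.24,-0.22,-0.01],
    [0.26,-0.19,-0.01],
    [0.27,-0.16,-0.01],
    [0.29,-0.14,-0.01],
    [0,0,0]
  ],
  "twist": [
    [-0.01,0.007,-0.047],
    [-0.01,0.007,-0.047],
    [-0.01,0.007,-0.047],
    [-0.01,0.007,-0.047],
    [-0.01,0.007,-0.047],
    [-0.01,0.007,-0.047],
    [-0.01,0.007,-0.047],
    [-0.01,0.007,-0.047],
    [-0.01,0.007,-0.047],
    [-0.01,0.007,-0.047],
    [-0.01,0.007,-0.047],
    [-0.01,0.007,-0.047],
    [-0.01,0.007,-0.047],
    [0,0,0]
  ],
  "jaw": [120,120,120,120,120,120,120,120,120,120,120,120,120,120]
}}

```text
clock: 2.75
tcp_pos: [0.429, 0.3057, 0.3524]
orientation: [1.978, 2.121, 0.321]
contact_force: [-0.6, 0.1, -0.4]
grip_width: 0.0449
```

```bash
python3 - <<'E'
from h import *
o=r.get_obs();print(o["joints"].round(2),o["grip_width"])
f=r.grab_frame("wrist"); save("w1.png",f)
R=Ro.from_rotvec(o["orientation"]); HE=f["hand_eye"]
f["R"]=(R.as_matrix()@HE[:3,:3]).T; f["t"]=-f["R"]@(o["tcp_pos"]+R.apply(HE[:3,3]))
P=cloud(f); near=np.hypot(P[:,:,0]-.499,P[:,:,1]-.286)<.05
z=P[:,:,2]
for lo,hi in((.055,.064),(.07,.09),(.09,.11),(.11,.122),(.122,.14)):
    q=P[near&(z>lo)&(z<hi)]
    if len(q): print(lo,len(q),q.mean(0).round(4),(q.min(0)/2+q.max(0)/2).round(4),np.ptp(q,axis=0).round(4))
plan([.4524,.2855,.345],tool(17.5),4)
E
```

```text
[-0.13  0.34 -0.79  2.01  0.7   0.79  0.29] 0.044871942861246614
0.055 4982 [0.4931 0.2867 0.0618] [0.4998 0.286  0.0595] [0.0789 0.0794 0.009 ]
0.07 340 [0.4937 0.2866 0.0804] [0.4962 0.286  0.08  ] [0.0098 0.0157 0.02  ]
0.09 423 [0.4938 0.2865 0.1003] [0.4963 0.286  0.1   ] [0.0099 0.0156 0.0199]
0.11 295 [0.4938 0.2866 0.116 ] [0.4961 0.2859 0.116 ] [0.0098 0.0157 0.0119]
0.122 534 [0.4983 0.2861 0.1256] [0.4992 0.2861 0.1248] [0.0161 0.0155 0.0055]
t 2.8 pos [0.4304 0.3033 0.3522] dist mm [ 22.  -17.8  -7.2] rot deg 3.7 per row 0.92
twist/row [0.001, -0.0, 0.008]
dp [[-0.04, 0.04, 0.03], [-0.04, 0.04, 0.03], [-0.04, 0.04, 0.03], [-0.04, 0.04, 0.03]]
```

View pics/w1.png

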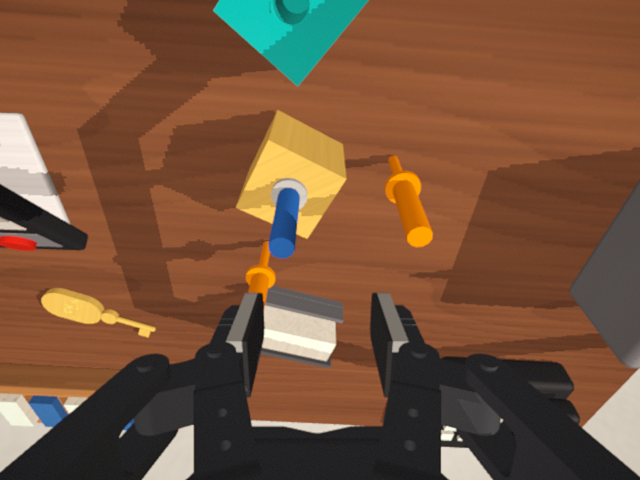

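{"api": "apply_moves", "payload": {
  "dp": [
    [-0.04,0.04,0.03],
    [-0.04,0.04,0.03],
    [-0.04,0.04,0.03],
    [-0.04,0.04,0.03],
    [0,0,0]
  ],
  "twist": [
    [0,0,0.008],
    [0,0,0.008],
    [0,0,0.008],
    [0,0,0.008],
    [0,0,0]
  ],
  "jaw": [120,120,120,120,120]
}}

```text
clock: 3.3
tcp_pos: [0.4588, 0.2777, 0.3432]
orientation: [2.073, 2.032, 0.324]
contact_force: [-0.3, -0.4, -0.0]
grip_width: 0.0452
```

```bash
python3 - <<'E'
from h import *
plan([.4527,.286,.345],tool(17.5),2,3)
plan([.4527,.286,.2445],tool(17.5),6,3)
E
```

```text
t 3.3 pos [0.4588 0.2777 0.3432] dist mm [-6.1  8.3  1.8] rot deg 1.2 per row 0.6
twist/row [0.002, 0.001, -0.005]
dp [[0.034, -0.023, -0.015], [0.034, -0.022, -0.015]]
t 3.3 pos [0.4588 0.2777 0.3432] dist mm [ -6.1   8.3 -98.7] rot deg 1.2 per row 0.2
twist/row [0.001, 0.0, -0.002]
dp [[0.011, -0.05, 0.128], [0.011, -0.05, 0.128], [0.011, -0.05, 0.128], [0.011, -0.05, 0.128], [0.011, -0.05, 0.128], [0.011, -0.049, 0.128]]
```

{"api": "apply_moves", "payload": {
  "dp": [
    [0.034,-0.023,-0.015],
    [0.02,-0.015,0],
    [0,0,0],
    [0,-0.04,0.13],
    [0,-0.04,0.13],
    [0,-0.04,0.13],
    [0,0,0]
  ],
  "twist": [
    [0,0,-0.005],
    [0,0,-0.003],
    [0,0,0],
    [0,0,0],
    [0,0,0],
    [0,0,0],
    [0,0,0]
  ],
  "jaw": [120,120,120,120,120,120,120]
}}

```text
clock: 4.0
tcp_pos: [0.4539, 0.2861, 0.2945]
orientation: [2.051, 2.051, 0.326]
contact_force: [-0.0, -0.7, -0.4]
grip_width: 0.0452
```

```bash
python3 - <<'E'
from h import *
plan([.4527,.286,.2445],tool(17.5),3,3)
E
```

```text
t 4.0 pos [0.4539 0.2861 0.2945] dist mm [ -1.2  -0.1 -50. ] rot deg 0.6 per row 0.18
twist/row [0.002, 0.0, 0.0]
dp [[-0.0, -0.046, 0.131], [-0.0, -0.046, 0.131], [-0.0, -0.045, 0.131]]
```

{"api": "apply_moves", "payload": {
  "dp": [
    [0,-0.046,0.13],
    [0,-0.046,0.13],
    [0,-0.046,0.13],
    [0,0,0],
    [0,0,0]
  ],
  "twist": [
    [0.002,0,0],
    [0.002,0,0],
    [0.002,0,0],
    [0,0,0],
    [0,0,0]
  ],
  "jaw": [120,120,120,120,120]
}}

```text
clock: 4.5
tcp_pos: [0.4527, 0.2892, 0.2476]
orientation: [2.055, 2.061, 0.322]
contact_force: [-0.8, -0.2, -0.1]
grip_width: 0.0451
```

```bash
python3 - <<'E'
from h import *
plan([.4527,.286,.2445],tool(17.5),1,3)
f=r.grab_frame("side"); save("s2.png",f,(200,280,440,460),3)
f=r.grab_frame("wrist"); save("w2.png",f)
E
```

```text
t 4.5 pos [0.4527 0.2892 0.2476] dist mm [ 0.  -3.2 -3.1] rot deg 0.3 per row 0.29
twist/row [0.0, -0.002, 0.001]
dp [[-0.026, -0.008, 0.025]]
```

View pics/s2.png

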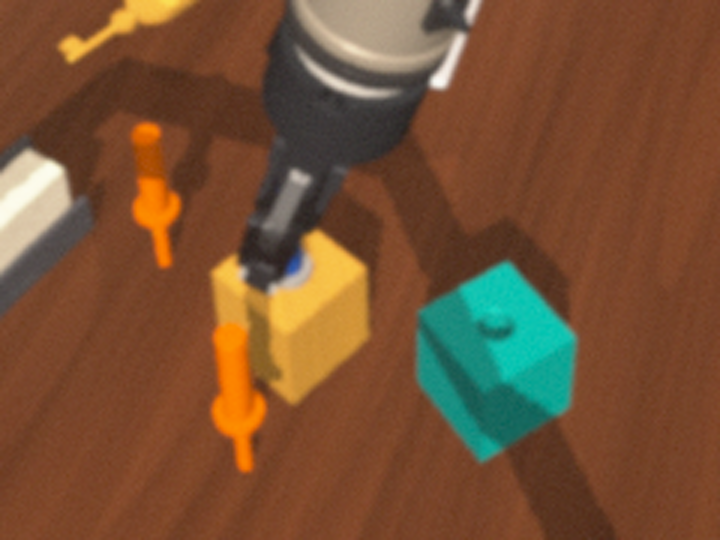

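View pics/w2.png

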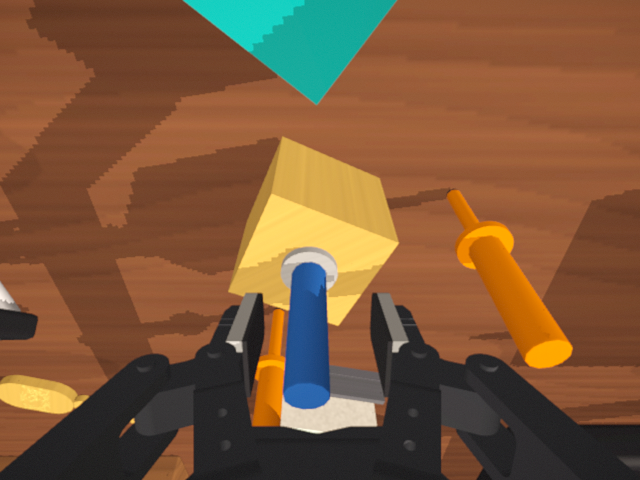

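The wrist view shows the blue grip (308,340) standing between the open pads (240 and 390), with the collar below at (310,270). I'll correct the 3 mm offset and close.

{"api": "apply_moves", "payload": {
  "dp": [
    [-0.026,-0.008,0.025],
    [0,0,0],
    [0,0,0],
    [0,0,0],
    [0,0,0],
    [0,0,0],
    [0,0,0],
    [0,0,0]
  ],
  "twist": [
    [0,0,0],
    [0,0,0],
    [0,0,0],
    [0,0,0],
    [0,0,0],
    [0,0,0],
    [0,0,0],
    [0,0,0]
  ],
  "jaw": [120,120,220,220,220,220,220,220],
  "grip_force": 60
}}

```text
clock: 5.4
tcp_pos: [0.4535, 0.2858, 0.2469]
orientation: [2.055, 2.058, 0.327]
contact_force: [-0.1, 0.4, 0.0]
grip_width: 0.0145
```

```bash
python3 - <<'E'
from h import *
o=r.get_obs();print(o["grip_width"],o["contact_force"],o["joints"].round(2))
p=o["tcp_pos"].copy(); p[2]+=.09
plan(p,tool(17.5),6,3)
E
```

```text
0.014520536653644042 [-0.0757391   0.4480948   0.01241344] [-0.22  0.5  -0.63  2.08  0.95  0.63  0.03]
t 5.4 pos [0.4535 0.2858 0.2469] dist mm [ 0.  0. 90.] rot deg 0.4 per row 0.07
twist/row [0.0, -0.0, 0.0]
dp [[0.001, 0.038, -0.119], [0.001, 0.038, -0.119], [0.0, 0.038, -0.119], [0.0, 0.038, -0.119], [0.0, 0.038, -0.119], [0.0, 0.038, -0.119]]
```

```bash
cat >> h.py <<'E'
_p=np.array([.4535,.2858,.2469]); _R=tool(17.5)
def grab(): import json; return json.load(open("grab.json"))
def tip_now(o=None):
    o=o or r.get_obs(); g=grab(); R=Ro.from_rotvec(o["orientation"])
    return o["tcp_pos"]+R.apply(g["tip"]), R.apply(g["ax"])
def tcp_for(tip,R): return np.array(tip)-R.apply(grab()["tip"])
E
python3 - <<'E'
from h import *
import json
o=r.get_obs(); R=Ro.from_rotvec(o["orientation"])
json.dump(dict(tip=R.inv().apply(np.array([.4992,.286,.012])-o["tcp_pos"]).tolist(),ax=R.inv().apply([0,0,1]).tolist(),pos=o["tcp_pos"].tolist(),rv=o["orientation"].tolist()),open("grab.json","w"))
print(grab(),tip_now())
E
```

```text
{'tip': [-0.0011514132995894993, -0.028241699391514236, 0.2376073424701212], 'ax': [0.005103447440341663, 0.3053705776566854, -0.952219914266576], 'pos': [0.45353369747740396, 0.2858345993313937, 0.24688450351045763], 'rv': [2.054506227351096, 2.0581823105755395, 0.32731629309827354]} (array([0.4992, 0.286 , 0.012 ]), array([-5.81490146e-17, -2.26127627e-17,  1.00000000e+00]))
```

{"api": "apply_moves", "payload": {
  "dp": [
    [0,0.02,-0.06],
    [0,0.035,-0.11],
    [0,0.035,-0.11],
    [0,0.035,-0.11],
    [0,0.035,-0.11],
    [0,0.035,-0.11],
    [0,0.035,-0.11],
    [0,0.035,-0.11],
    [0,0,0]
  ],
  "twist": [
    [0,0,0],
    [0,0,0],
    [0,0,0],
    [0,0,0],
    [0,0,0],
    [0,0,0],
    [0,0,0],
    [0,0,0],
    [0,0,0]
  ],
  "jaw": [220,220,220,220,220,220,220,220,220]
}}

```text
clock: 6.3
tcp_pos: [0.4523, 0.2856, 0.3581]
orientation: [2.053, 2.062, 0.325]
contact_force: [0.3, -0.5, -0.5]
grip_width: 0.0149
```

```bash
python3 - <<'E'
from h import *
o=r.get_obs();print(o["grip_width"],o["contact_force"],tip_now())
f=r.grab_frame("wrist"); save("w3.png",f)
f=r.grab_frame("side"); save("s3.png",f,(200,240,440,420),3)
E
```

```text
0.014897863256091626 [ 0.26447516 -0.52504178 -0.48220533] (array([0.49744573, 0.28571941, 0.12307056]), array([2.19202812e-03, 7.21209138e-04, 9.99997337e-01]))
```

View pics/s3.png

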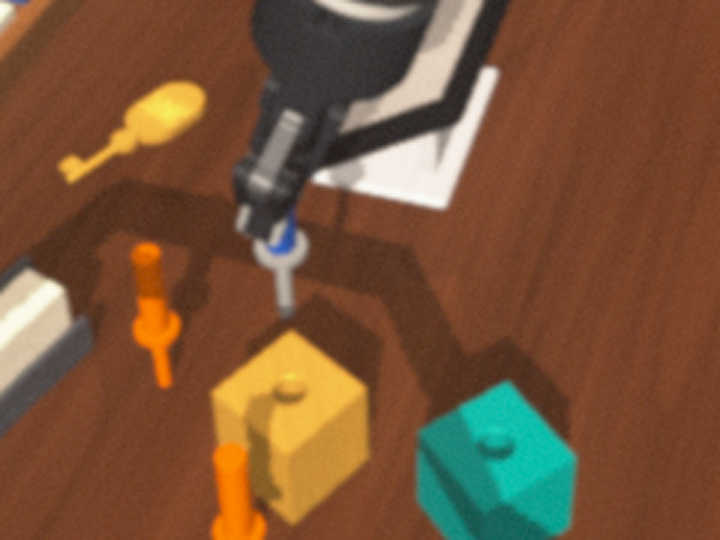

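View pics/w3.png

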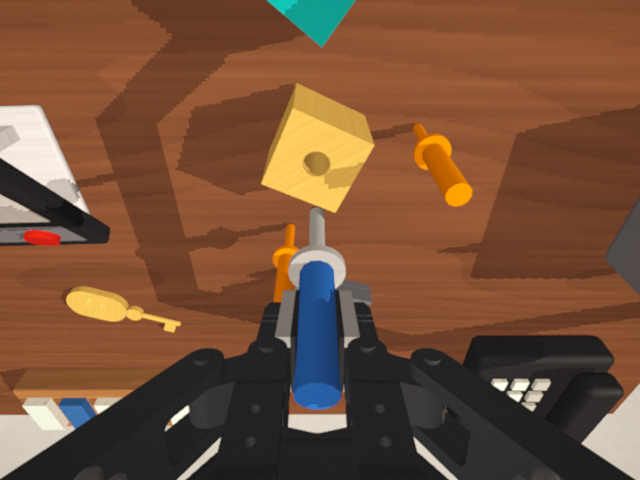

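The stylus is out and upright in the grip: the side crop shows its tip at (287,312), above the hole at (290,388). Next is a hover over the red key.

```bash
cat >> h.py <<'E'
n_=np.array([np.sin(np.radians(35))*np.cos(np.radians(1.8)),np.sin(np.radians(35))*np.sin(np.radians(1.8)),np.cos(np.radians(35))])
RED=np.array([.5755,.0525,.0473]); GRN=np.array([.577,-.0035,.0473])
def chk():
    o=r.get_obs(); t,a=tip_now(o)
    print("tip",t.round(4),"ang",np.degrees(np.arccos(a@n_)).round(2),"axis az",a.round(3))
    e=np.array([np.cos(np.radians(1.8)),np.sin(np.radians(1.8)),0]);
    for k,c in(("red",RED),("grn",GRN)):
        d=t-c; print(k,"height along n mm",(d@n_*1e3).round(1),"lateral mm",((d-d@n_*n_)*1e3).round(1))
    print("F",o["contact_force"].round(2),"F.n",(o["contact_force"]@n_).round(2),"grip",o["grip_width"],"t",o["clock"])
E
python3 - <<'E'
from h import *
R=tool(-17.5,1.8); print(R.apply(grab()["ax"]),n_)
plan(tcp_for(RED+.08*n_,R),R,9,2)
E
```

```text
[0.57712985 0.023243   0.81632157] [0.57329341 0.01801647 0.81915204]
t 6.4 pos [0.452  0.2849 0.3561] dist mm [ 267.7 -226.7  -25.2] rot deg 35.1 per row 3.89
twist/row [0.032, -0.0, -0.001]
dp [[-0.21, 0.23, 0.1], [-0.21, 0.23, 0.08], [-0.21, 0.24, 0.06], [-0.21, 0.24, 0.05], [-0.21, 0.24, 0.03], [-0.21, 0.24, 0.02], [-0.22, 0.24, -0.0], [-0.22, 0.24, -0.02], [-0.22, 0.24, -0.03]]
```

{"api": "apply_moves", "payload": {
  "dp": [
    [-0.21,0.23,0.1],
    [-0.21,0.23,0.08],
    [-0.21,0.24,0.06],
    [-0.21,0.24,0.05],
    [-0.21,0.24,0.03],
    [-0.21,0.24,0.02],
    [-0.22,0.24,0],
    [-0.22,0.24,-0.02],
    [-0.22,0.24,-0.03],
    [0,0,0],
    [0,0,0]
  ],
  "twist": [
    [0.032,0,0],
    [0.032,0,0],
    [0.032,0,0],
    [0.032,0,0],
    [0.032,0,0],
    [0.032,0,0],
    [0.032,0,0],
    [0.032,0,0],
    [0.032,0,0],
    [0,0,0],
    [0,0,0]
  ],
  "jaw": [220,220,220,220,220,220,220,220,220,220,220]
}}

```text
clock: 7.5
tcp_pos: [0.722, 0.0488, 0.3107]
orientation: [-2.026, -2.053, 0.35]
contact_force: [-0.2, 0.0, 0.3]
grip_width: 0.0149
```

```bash
python3 - <<'E'
from h import *
chk(); print(r.get_obs()["joints"].round(2))
R=tool(-17.5,1.8)
plan(tcp_for(RED+.03*n_,R),R,4,3)
E
```

```text
tip [0.6167 0.0462 0.0958] ang 2.15 axis az [0.603 0.013 0.797]
red height along n mm 63.3 lateral mm [ 4.9 -7.4 -3.3]
grn height along n mm 63.4 lateral mm [ 3.4 48.6 -3.4]
F [-0.18  0.04  0.27] F.n 0.12 grip 0.014929846220594699 t 7.5
[ 0.26  0.84 -0.71  1.32  0.39  1.48  1.13]
t 7.5 pos [0.722  0.0488 0.3107] dist mm [-31.    8.5 -20.7] rot deg 2.1 per row 0.53
twist/row [-0.004, -0.001, -0.002]
dp [[0.019, -0.047, 0.062], [0.019, -0.047, 0.062], [0.019, -0.047, 0.061], [0.019, -0.048, 0.061]]
```

{"api": "apply_moves", "payload": {
  "dp": [
    [0.019,-0.047,0.062],
    [0.019,-0.047,0.062],
    [0.019,-0.047,0.062],
    [0.019,-0.047,0.062],
    [0,0,0],
    [0,0,0]
  ],
  "twist": [
    [-0.004,-0.001,-0.002],
    [-0.004,-0.001,-0.002],
    [-0.004,-0.001,-0.002],
    [-0.004,-0.001,-0.002],
    [0,0,0],
    [0,0,0]
  ],
  "jaw": [220,220,220,220,220,220]
}}

```text
clock: 8.1
tcp_pos: [0.6851, 0.0618, 0.286]
orientation: [-2.02, -2.102, 0.328]
contact_force: [0.0, 0.4, -1.7]
grip_width: 0.0149
```

```bash
python3 - <<'E'
from h import *
chk()
f=r.grab_frame("wrist"); save("w4.png",f)
f=r.grab_frame("side"); save("s4.png",f,(240,170,420,320),4)
R=tool(-17.5,1.8)
plan(tcp_for(RED+.010*n_,R),R,3,3)
E
```

```text
tip [0.5869 0.0558 0.0679] ang 0.84 axis az [0.577 0.032 0.816]
red height along n mm 23.4 lateral mm [-2.1  2.8  1.4]
grn height along n mm 23.6 lateral mm [-3.7 58.8  1.3]
F [ 0.03  0.39 -1.66] F.n -1.34 grip 0.014856959519030283 t 8.1
t 8.2 pos [0.6855 0.0618 0.2861] dist mm [ -6.   -4.8 -12.5] rot deg 0.5 per row 0.18
twist/row [0.0, 0.001, 0.001]
dp [[-0.013, -0.006, 0.038], [-0.013, -0.006, 0.038], [-0.013, -0.006, 0.038]]
```

View pics/s4.png

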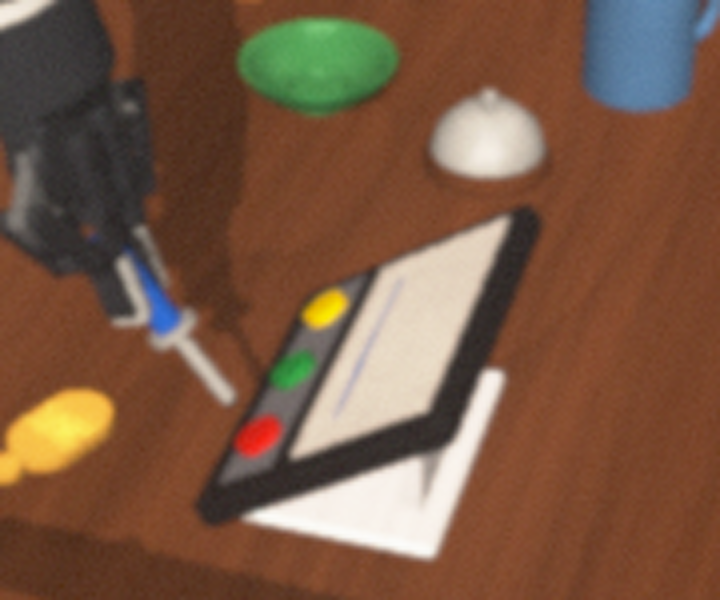

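View pics/w4.png

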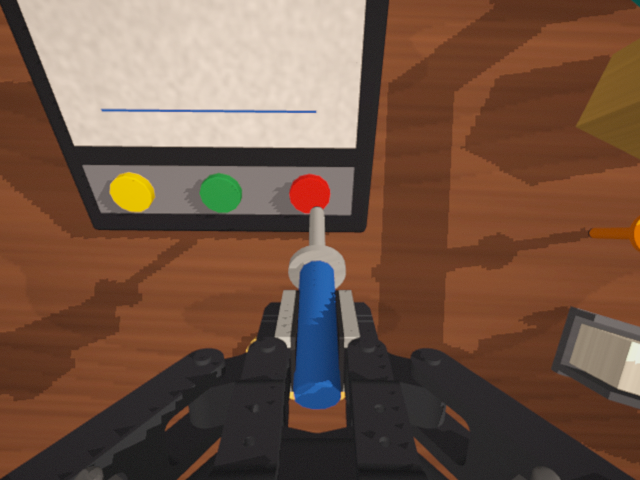

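Side crop: the tip (230,400) is about 2 cm above the red key (258,436), square to the face. Wrist view: the tip (317,212) points at the red key (310,194). I'll step closer.

{"api": "apply_moves", "payload": {
  "dp": [
    [-0.013,-0.006,0.038],
    [-0.013,-0.006,0.038],
    [-0.013,-0.006,0.038],
    [0,0,0],
    [0,0,0]
  ],
  "twist": [
    [0,0,0],
    [0,0,0],
    [0,0,0],
    [0,0,0],
    [0,0,0]
  ],
  "jaw": [220,220,220,220,220]
}}

```text
clock: 8.7
tcp_pos: [0.6798, 0.0557, 0.2728]
orientation: [-2.023, -2.1, 0.327]
contact_force: [0.3, 0.0, -0.7]
grip_width: 0.0145
```

```bash
python3 - <<'E'
from h import *
chk()
R=tool(-17.5,1.8)
plan(tcp_for(RED+.0*n_,R),R,5,3)
E
```

```text
tip [0.5818 0.0499 0.0546] ang 0.75 axis az [0.576 0.031 0.817]
red height along n mm 9.5 lateral mm [ 0.8 -2.8 -0.5]
grn height along n mm 9.7 lateral mm [-0.8 53.2 -0.6]
F [ 0.28  0.02 -0.68] F.n -0.39 grip 0.014520543663270786 t 8.7
t 8.7 pos [0.6798 0.0557 0.2728] dist mm [-6.   1.  -7.4] rot deg 0.5 per row 0.09
twist/row [0.0, 0.001, 0.001]
dp [[0.002, -0.006, 0.015], [0.002, -0.006, 0.015], [0.002, -0.006, 0.015], [0.002, -0.006, 0.015], [0.002, -0.006, 0.015]]
```

{"api": "apply_moves", "payload": {
  "dp": [
    [0.006,-0.006,0.015],
    [0.005,-0.006,0.015],
    [0.002,-0.006,0.015],
    [0.002,-0.006,0.015],
    [0,0,0],
    [0,0,0]
  ],
  "twist": [
    [0,0,0],
    [0,0,0],
    [0,0,0],
    [0,0,0],
    [0,0,0],
    [0,0,0]
  ],
  "jaw": [220,220,220,220,220,220]
}}

```text
clock: 9.3
tcp_pos: [0.6746, 0.0576, 0.2665]
orientation: [-2.023, -2.101, 0.326]
contact_force: [0.2, -1.0, -0.1]
grip_width: 0.0147
```

```bash
python3 - <<'E'
from h import *
chk()
E
```

```text
tip [0.5767 0.0518 0.0482] ang 0.73 axis az [0.575 0.031 0.817]
red height along n mm 1.4 lateral mm [ 0.4 -0.8 -0.3]
grn height along n mm 1.6 lateral mm [-1.2 55.2 -0.4]
F [ 0.19 -1.02 -0.14] F.n -0.02 grip 0.014713856361317062 t 9.3
```

{"api": "apply_moves", "payload": {
  "dp": [
    [0,-0.005,0.012],
    [0,-0.005,0.012],
    [0,0,0]
  ],
  "twist": [
    [0,0,0],
    [0,0,0],
    [0,0,0]
  ],
  "jaw": [220,220,220]
}}

```text
clock: 9.6
tcp_pos: [0.6731, 0.0575, 0.2649]
orientation: [-2.024, -2.101, 0.323]
contact_force: [0.6, 0.3, 2.4]
grip_width: 0.0142
```

```bash
python3 - <<'E'
from h import *
chk()
E
```

```text
tip [0.5757 0.0518 0.0464] ang 0.69 axis az [0.574 0.03  0.819]
red height along n mm -0.6 lateral mm [ 0.6 -0.7 -0.4]
grn height along n mm -0.5 lateral mm [-1.  55.3 -0.5]
F [0.65 0.31 2.4 ] F.n 2.35 grip 0.014232067156695406 t 9.6
```

{"api": "apply_moves", "payload": {
  "dp": [
    [0,-0.004,0.01],
    [0,-0.002,0.004],
    [0,-0.001,0.002],
    [0,-0.001,0.002],
    [0,-0.001,0.002],
    [0,-0.001,0.002],
    [0,-0.001,0.002]
  ],
  "twist": [
    [0,0,0],
    [0,0,0],
    [0,0,0],
    [0,0,0],
    [0,0,0],
    [0,0,0],
    [0,0,0]
  ],
  "jaw": [220,220,220,220,220,220,220]
}}

```text
clock: 10.3
tcp_pos: [0.6717, 0.0574, 0.264]
orientation: [-2.027, -2.103, 0.32]
contact_force: [0.9, -0.4, 3.5]
grip_width: 0.0145
```

```bash
python3 - <<'E'
from h import *
chk()
f=r.grab_frame("side"); save("s5.png",f,(240,170,420,320),4)
f=r.grab_frame("wrist"); save("w5.png",f,(200,120,440,300),3)
chk()
E
```

```text
tip [0.575  0.0518 0.0452] ang 0.68 axis az [0.571 0.03  0.82 ]
red height along n mm -2.0 lateral mm [ 0.6 -0.7 -0.4]
grn height along n mm -1.9 lateral mm [-0.9 55.3 -0.6]
F [ 0.86 -0.42  3.54] F.n 3.39 grip 0.014469122129599863 t 10.3
tip [0.575  0.0518 0.0452] ang 0.68 axis az [0.571 0.03  0.82 ]
red height along n mm -2.0 lateral mm [ 0.7 -0.7 -0.4]
grn height along n mm -1.9 lateral mm [-0.9 55.3 -0.6]
F [1.85 0.42 3.1 ] F.n 3.61 grip 0.014844665886911159 t 10.4
```

View pics/s5.png

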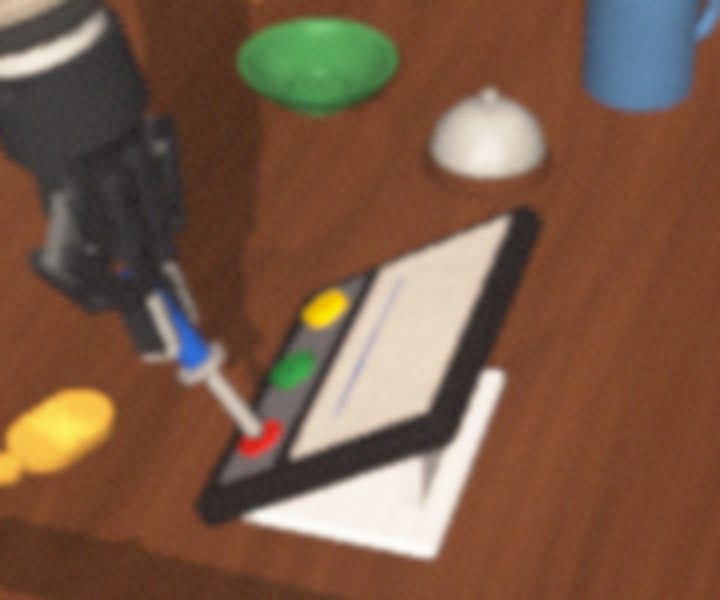

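View pics/w5.png

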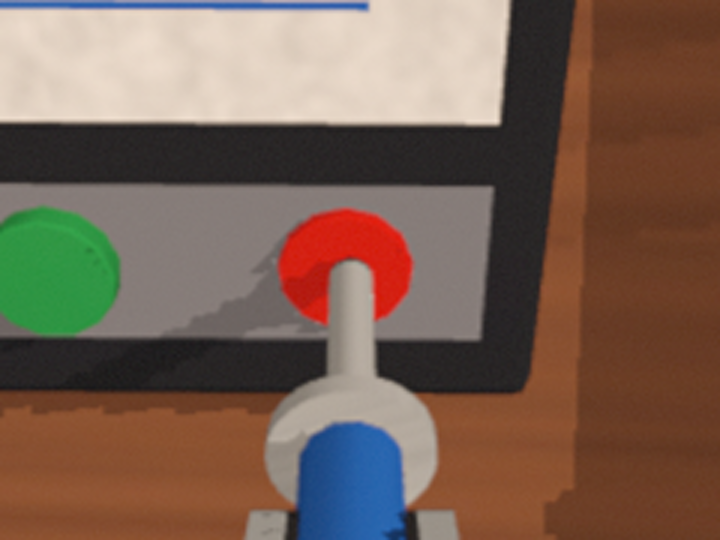

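The wrist crop shows the tip centred on the sunk red key (345,268). The force has been above 2 N for 0.7 s, about 3.5 N at the end. I'll back off and go to green.

{"api": "apply_moves", "payload": {
  "dp": [
    [0,0.02,-0.05],
    [0,0.025,-0.065],
    [0,0.015,-0.04],
    [0,0,0]
  ],
  "twist": [
    [0,0,0],
    [0,0,0],
    [0,0,0],
    [0,0,0]
  ],
  "jaw": [220,220,220,220]
}}

```text
clock: 10.8
tcp_pos: [0.6843, 0.0581, 0.2794]
orientation: [-2.024, -2.101, 0.323]
contact_force: [-0.0, -0.1, -0.2]
grip_width: 0.0146
```

```bash
python3 - <<'E'
from h import *
chk()
R=tool(-17.5,1.8)
plan(tcp_for(GRN+.02*n_,R),R,4,3)
E
```

```text
tip [0.5868 0.0524 0.0609] ang 0.69 axis az [0.574 0.03  0.818]
red height along n mm 17.7 lateral mm [ 1.2 -0.4 -0.8]
grn height along n mm 17.8 lateral mm [-0.4 55.6 -1. ]
F [-0.   -0.1  -0.18] F.n -0.15 grip 0.014555734216557462 t 10.8
t 10.8 pos [0.6843 0.0581 0.2794] dist mm [  2.5 -57.    2.4] rot deg 0.5 per row 0.12
twist/row [0.0, 0.001, 0.001]
dp [[-0.119, -0.001, -0.005], [-0.119, -0.001, -0.005], [-0.119, -0.0, -0.005], [-0.119, -0.0, -0.005]]
```

{"api": "apply_moves", "payload": {
  "dp": [
    [-0.12,0,-0.005],
    [-0.12,0,-0.005],
    [-0.1,0,-0.005],
    [-0.07,0,-0.005],
    [-0.03,0,0],
    [0,0,0],
    [0,0,0]
  ],
  "twist": [
    [0,0,0],
    [0,0,0],
    [0,0,0],
    [0,0,0],
    [0,0,0],
    [0,0,0],
    [0,0,0]
  ],
  "jaw": [220,220,220,220,220,220,220]
}}

```text
clock: 11.5
tcp_pos: [0.6868, -0.0021, 0.2809]
orientation: [-2.027, -2.097, 0.327]
contact_force: [-0.3, -1.0, -0.3]
grip_width: 0.0143
```

```bash
python3 - <<'E'
from h import *
chk()
R=tool(-17.5,1.8)
plan(tcp_for(GRN+.002*n_,R),R,8,3)
E
```

```text
tip [ 0.5888 -0.0079  0.0627] ang 0.69 axis az [0.576 0.03  0.817]
red height along n mm 19.2 lateral mm [  2.3 -60.7  -0.3]
grn height along n mm 19.3 lateral mm [ 0.8 -4.7 -0.4]
F [-0.3  -0.98 -0.31] F.n -0.45 grip 0.01428371799597213 t 11.5
t 11.5 pos [ 0.6868 -0.0021  0.2809] dist mm [-10.3   2.9 -13.9] rot deg 0.4 per row 0.05
twist/row [0.0, 0.0, 0.0]
dp [[0.003, -0.006, 0.017], [0.003, -0.006, 0.017], [0.003, -0.006, 0.017], [0.003, -0.006, 0.017], [0.003, -0.006, 0.017], [0.003, -0.006, 0.017], [0.003, -0.006, 0.017], [0.003, -0.006, 0.017]]
```

{"api": "apply_moves", "payload": {
  "dp": [
    [0.012,-0.006,0.017],
    [0.01,-0.006,0.017],
    [0.006,-0.006,0.017],
    [0.003,-0.006,0.017],
    [0.002,-0.006,0.017],
    [0.001,-0.006,0.017],
    [0,-0.006,0.015],
    [0,0,0],
    [0,0,0]
  ],
  "twist": [
    [0,0,0],
    [0,0,0],
    [0,0,0],
    [0,0,0],
    [0,0,0],
    [0,0,0],
    [0,0,0],
    [0,0,0],
    [0,0,0]
  ],
  "jaw": [220,220,220,220,220,220,220,220,220]
}}

```text
clock: 12.4
tcp_pos: [0.6763, 0.0047, 0.2678]
orientation: [-2.022, -2.101, 0.326]
contact_force: [-0.9, 0.1, -0.9]
grip_width: 0.015
```

```bash
python3 - <<'E'
from h import *
chk()
f=r.grab_frame("wrist"); save("w6.png",f,(200,120,440,300),3)
E
```

```text
tip [ 0.5782 -0.001   0.0496] ang 0.75 axis az [0.576 0.031 0.817]
red height along n mm 2.5 lateral mm [  1.3 -53.6   0.3]
grn height along n mm 2.6 lateral mm [-0.3  2.4  0.2]
F [-0.85  0.05 -0.87] F.n -1.2 grip 0.014960056507802334 t 12.4
```

View pics/w6.png

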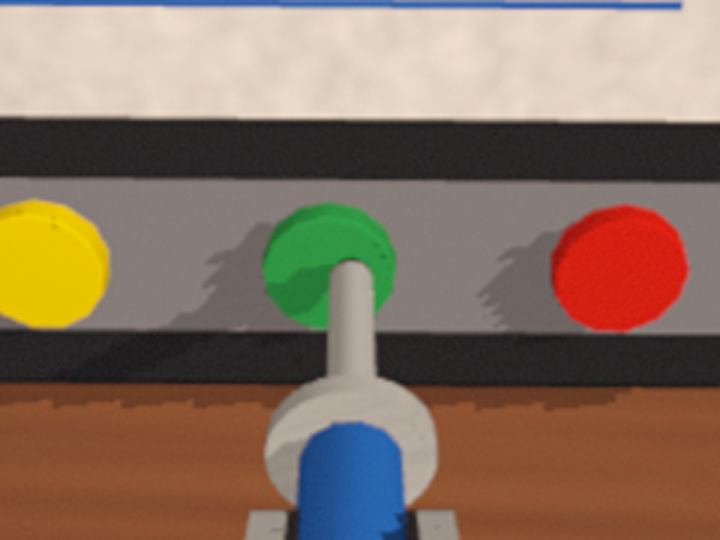

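The tip (350,268) is just above the green key (328,265), about 4 mm off-centre. I'll correct and press.

{"api": "apply_moves", "payload": {
  "dp": [
    [-0.02,0,0],
    [-0.006,0,0],
    [0,-0.005,0.013],
    [0,-0.005,0.013],
    [0,-0.005,0.013],
    [0,0,0]
  ],
  "twist": [
    [0,0,0],
    [0,0,0],
    [0,0,0],
    [0,0,0],
    [0,0,0],
    [0,0,0]
  ],
  "jaw": [220,220,220,220,220,220]
}}

```text
clock: 13.05
tcp_pos: [0.674, 0.0011, 0.2649]
orientation: [-2.024, -2.101, 0.323]
contact_force: [1.1, -0.1, 1.9]
grip_width: 0.0149
```

```bash
python3 - <<'E'
from h import *
chk()
E
```

```text
tip [ 0.5766 -0.0046  0.0464] ang 0.67 axis az [0.574 0.03  0.819]
red height along n mm -1.1 lateral mm [  1.8 -57.    0. ]
grn height along n mm -1.0 lateral mm [ 0.2 -1.1 -0.1]
F [ 1.08 -0.07  1.89] F.n 2.16 grip 0.014853324733215236 t 13.05
```

{"api": "apply_moves", "payload": {
  "dp": [
    [0,-0.004,0.01],
    [0,-0.002,0.004],
    [0,-0.001,0.002],
    [0,-0.001,0.002],
    [0,-0.001,0.002],
    [0,-0.001,0.002],
    [0,-0.001,0.002]
  ],
  "twist": [
    [0,0,0],
    [0,0,0],
    [0,0,0],
    [0,0,0],
    [0,0,0],
    [0,0,0],
    [0,0,0]
  ],
  "jaw": [220,220,220,220,220,220,220]
}}

```text
clock: 13.75
tcp_pos: [0.6726, 0.001, 0.2641]
orientation: [-2.026, -2.103, 0.32]
contact_force: [1.2, -1.2, 4.7]
grip_width: 0.0145
```

```bash
python3 - <<'E'
from h import *
chk()
f=r.grab_frame("wrist"); save("w7.png",f,(200,120,440,300),3)
chk()
E
```

```text
tip [ 0.5759 -0.0046  0.0453] ang 0.69 axis az [0.571 0.03  0.82 ]
red height along n mm -2.4 lateral mm [  1.8 -57.1  -0. ]
grn height along n mm -2.3 lateral mm [ 0.2 -1.1 -0.1]
F [ 1.23 -1.24  4.7 ] F.n 4.53 grip 0.014536752172743209 t 13.75
tip [ 0.5759 -0.0046  0.0453] ang 0.69 axis az [0.571 0.03  0.82 ]
red height along n mm -2.4 lateral mm [  1.8 -57.1  -0. ]
grn height along n mm -2.3 lateral mm [ 0.2 -1.1 -0.1]
F [ 1.03 -0.39  3.43] F.n 3.4 grip 0.014539554312812078 t 13.8
```

View pics/w7.png

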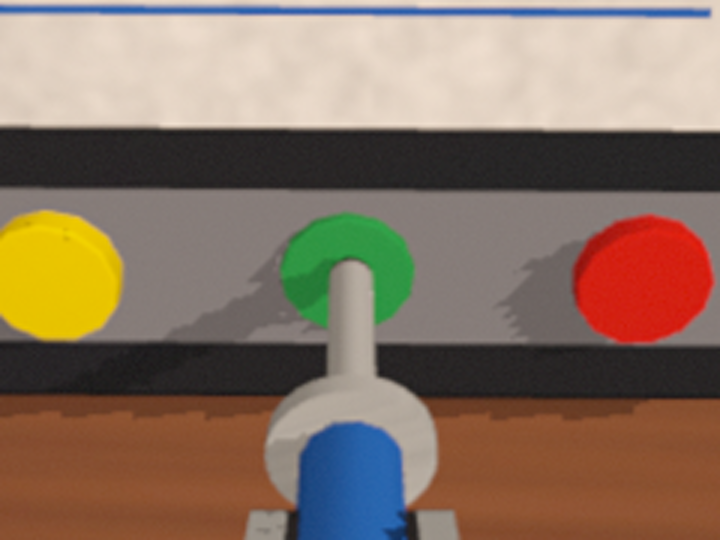

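Green is pressed: the tip is centred at (348,268), force 3.4–4.5 N for 0.7 s. The stylus hasn't shifted in the grip, its tip pixel being the same as right after the lift. Now back to the holder.

{"api": "apply_moves", "payload": {
  "dp": [
    [0,0.02,-0.05],
    [0,0.04,-0.1],
    [0,0.06,-0.15],
    [0,0.06,-0.15],
    [0,0,0]
  ],
  "twist": [
    [0,0,0],
    [0,0,0],
    [0,0,0],
    [0,0,0],
    [0,0,0]
  ],
  "jaw": [220,220,220,220,220]
}}

```text
clock: 14.3
tcp_pos: [0.7104, 0.0026, 0.3099]
orientation: [-2.022, -2.1, 0.325]
contact_force: [-0.0, 0.8, -0.4]
grip_width: 0.0145
```

```bash
python3 - <<'E'
from h import *
chk()
g=grab(); R=Ro.from_rotvec(g["rv"])
plan(tcp_for([.4992,.286,.115],R),R,11,2)
E
```

```text
tip [ 0.6125 -0.0031  0.0917] ang 0.71 axis az [0.576 0.03  0.817]
red height along n mm 56.5 lateral mm [  4.6 -56.6  -2. ]
grn height along n mm 56.7 lateral mm [ 3.  -0.6 -2.1]
F [-0.05  0.84 -0.38] F.n -0.32 grip 0.014536998430181218 t 14.3
t 14.3 pos [0.7104 0.0026 0.3099] dist mm [-256.8  283.3   40. ] rot deg 35.3 per row 3.2
twist/row [-0.027, 0.0, 0.002]
dp [[0.22, -0.19, 0.03], [0.22, -0.19, 0.02], [0.22, -0.19, 0.01], [0.22, -0.19, -0.01], [0.22, -0.19, -0.02], [0.22, -0.19, -0.03], [0.22, -0.19, -0.04], [0.22, -0.19, -0.05], [0.22, -0.19, -0.06], [0.22, -0.18, -0.07], [0.22, -0.18, -0.08]]
```

{"api": "apply_moves", "payload": {
  "dp": [
    [0.22,-0.19,0],
    [0.22,-0.19,-0.01],
    [0.22,-0.19,-0.01],
    [0.22,-0.19,-0.02],
    [0.22,-0.19,-0.03],
    [0.22,-0.19,-0.04],
    [0.22,-0.19,-0.05],
    [0.22,-0.19,-0.06],
    [0.2,-0.17,-0.06],
    [0.14,-0.12,-0.05],
    [0.08,-0.06,-0.02],
    [0,0,0],
    [0,0,0]
  ],
  "twist": [
    [-0.027,0,0.002],
    [-0.027,0,0.002],
    [-0.027,0,0.002],
    [-0.027,0,0.002],
    [-0.027,0,0.002],
    [-0.027,0,0.002],
    [-0.027,0,0.002],
    [-0.027,0,0.002],
    [-0.027,0,0.002],
    [-0.027,0,0.002],
    [-0.02,0,0.002],
    [0,0,0],
    [0,0,0]
  ],
  "jaw": [220,220,220,220,220,220,220,220,220,220,220,220,220]
}}

```text
clock: 15.6
tcp_pos: [0.4672, 0.2662, 0.3529]
orientation: [2.057, 2.042, 0.316]
contact_force: [0.5, 0.0, -0.2]
grip_width: 0.0147
```

```bash
python3 - <<'E'
from h import *
chk()
g=grab(); R=Ro.from_rotvec(g["rv"])
plan(tcp_for([.4992,.286,.085],R),R,5,3)
E
```

```text
tip [0.5134 0.2633 0.1181] ang 35.1 axis az [-0.002  0.011  1.   ]
red height along n mm 26.2 lateral mm [-77.2 210.3  49.4]
grn height along n mm 26.4 lateral mm [-78.7 266.3  49.2]
F [ 0.47  0.   -0.23] F.n 0.08 grip 0.014729407068527016 t 15.6
t 15.6 pos [0.4672 0.2662 0.3529] dist mm [-13.7  19.6 -33. ] rot deg 0.9 per row 0.18
twist/row [0.0, 0.001, -0.001]
dp [[0.033, -0.039, 0.045], [0.033, -0.039, 0.045], [0.033, -0.039, 0.045], [0.033, -0.039, 0.045], [0.033, -0.039, 0.046]]
```

{"api": "apply_moves", "payload": {
  "dp": [
    [0.033,-0.039,0.045],
    [0.033,-0.039,0.045],
    [0.033,-0.039,0.045],
    [0.03,-0.039,0.045],
    [0.02,-0.03,0.04],
    [0,0,0],
    [0,0,0]
  ],
  "twist": [
    [0,0.001,-0.001],
    [0,0.001,-0.001],
    [0,0.001,-0.001],
    [0,0.001,-0.001],
    [0,0.001,-0.001],
    [0,0,0],
    [0,0,0]
  ],
  "jaw": [220,220,220,220,220,220,220]
}}

```text
clock: 16.3
tcp_pos: [0.4555, 0.282, 0.3154]
orientation: [2.057, 2.055, 0.316]
contact_force: [-0.2, -0.6, -0.2]
grip_width: 0.0146
```

```bash
python3 - <<'E'
from h import *
chk()
g=grab(); R=Ro.from_rotvec(g["rv"])
plan(tcp_for([.4992,.286,.080],R),R,2,3)
E
```

```text
tip [0.5001 0.2806 0.0804] ang 34.74 axis az [0.004 0.006 1.   ]
red height along n mm -12.0 lateral mm [-68.5 228.3  42.9]
grn height along n mm -11.9 lateral mm [-70.1 284.3  42.8]
F [-0.17 -0.58 -0.15] F.n -0.23 grip 0.014617691204568994 t 16.3
t 16.3 pos [0.4555 0.282  0.3154] dist mm [-1.9  3.9 -0.6] rot deg 0.5 per row 0.23
twist/row [-0.001, 0.002, -0.0]
dp [[0.016, -0.008, -0.0], [0.016, -0.008, -0.0]]
```

{"api": "apply_moves", "payload": {
  "dp": [
    [0.02,-0.008,0],
    [0.018,-0.005,0],
    [0,0,0],
    [0,0,0]
  ],
  "twist": [
    [-0.001,0.002,0],
    [-0.001,0.002,0],
    [0,0,0],
    [0,0,0]
  ],
  "jaw": [220,220,220,220]
}}

```text
clock: 16.7
tcp_pos: [0.4543, 0.287, 0.3157]
orientation: [2.057, 2.057, 0.332]
contact_force: [0.5, 0.0, -1.1]
grip_width: 0.0144
```

```bash
python3 - <<'E'
from h import *
chk()
f=r.grab_frame("wrist"); save("w8.png",f,(200,100,440,280),3)
f=r.grab_frame("side"); save("s8.png",f,(240,300,360,420),5)
g=grab(); R=Ro.from_rotvec(g["rv"])
plan(tcp_for([.4992,.286,.050],R),R,3,3)
E
```

```text
tip [0.5003 0.2879 0.0809] ang 35.1 axis az [-0.002 -0.003  1.   ]
red height along n mm -11.3 lateral mm [-68.7 235.6  42.9]
grn height along n mm -11.2 lateral mm [-70.3 291.6  42.8]
F [ 0.54  0.03 -1.1 ] F.n -0.59 grip 0.014445090568984667 t 16.7
t 16.8 pos [0.4543 0.2869 0.3157] dist mm [ -0.8  -1.1 -30.8] rot deg 0.2 per row 0.08
twist/row [0.0, -0.0, -0.0]
dp [[-0.004, -0.028, 0.081], [-0.004, -0.028, 0.081], [-0.004, -0.028, 0.081]]
```

View pics/w8.png

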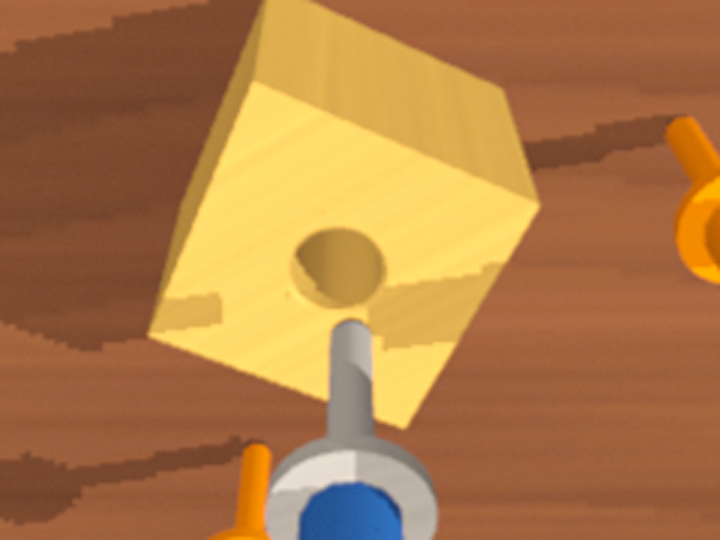

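View pics/s8.png

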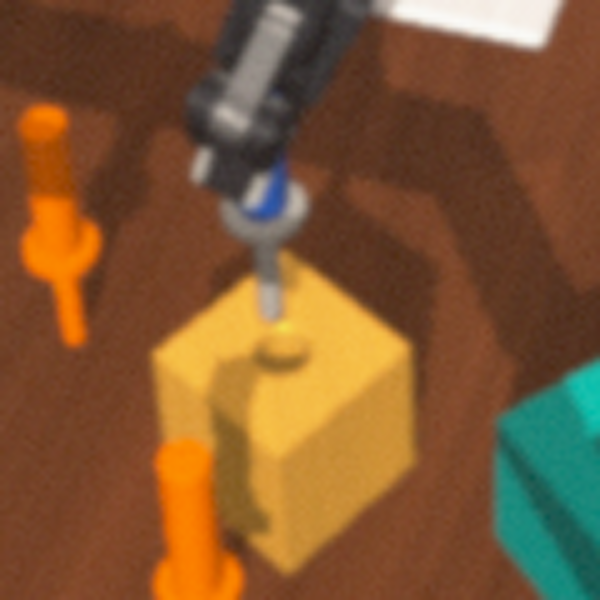

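Wrist crop: the tip (350,325) is about 2 mm to the right (+y) of the hole (338,268), which agrees with the computed offset. I'll correct and insert.

{"api": "apply_moves", "payload": {
  "dp": [
    [-0.012,-0.007,0],
    [0,0,0],
    [0,-0.014,0.045],
    [0,-0.022,0.07],
    [0,-0.022,0.07],
    [0,0,0]
  ],
  "twist": [
    [0,0,0],
    [0,0,0],
    [0,0,0],
    [0,0,0],
    [0,0,0],
    [0,0,0]
  ],
  "jaw": [220,220,220,220,220,220]
}}

```text
clock: 17.4
tcp_pos: [0.4537, 0.285, 0.2899]
orientation: [2.057, 2.056, 0.332]
contact_force: [-0.1, -0.4, 0.1]
grip_width: 0.0145
```

```bash
python3 - <<'E'
from h import *
chk()
g=grab(); R=Ro.from_rotvec(g["rv"])
plan(tcp_for([.4992,.286,.0135],R),R,6,3)
E
```

```text
tip [0.4997 0.2858 0.0551] ang 35.09 axis az [-0.001 -0.003  1.   ]
red height along n mm -32.9 lateral mm [-57.  233.9  34.7]
grn height along n mm -32.7 lateral mm [-58.6 289.9  34.6]
F [-0.05 -0.43  0.08] F.n 0.03 grip 0.01449867047042395 t 17.4
t 17.4 pos [0.4537 0.285  0.2899] dist mm [ -0.2   0.8 -41.5] rot deg 0.2 per row 0.04
twist/row [0.0, -0.0, -0.0]
dp [[0.001, -0.018, 0.055], [0.001, -0.018, 0.055], [0.001, -0.018, 0.055], [0.001, -0.018, 0.055], [0.001, -0.018, 0.055], [0.001, -0.018, 0.055]]
```

Tip 7 mm below the holder top, centred, no force, so I'll continue down.

{"api": "apply_moves", "payload": {
  "dp": [
    [0,-0.018,0.055],
    [0.001,-0.018,0.055],
    [0.001,-0.018,0.055],
    [0.001,-0.018,0.055],
    [0.001,-0.018,0.055],
    [0,-0.008,0.025],
    [0,0,0],
    [0,0,0]
  ],
  "twist": [
    [0,0,0],
    [0,0,0],
    [0,0,0],
    [0,0,0],
    [0,0,0],
    [0,0,0],
    [0,0,0],
    [0,0,0]
  ],
  "jaw": [220,220,220,220,220,220,220,220]
}}

```text
clock: 18.2
tcp_pos: [0.4533, 0.2862, 0.2477]
orientation: [2.057, 2.058, 0.33]
contact_force: [-0.0, -0.3, -0.8]
grip_width: 0.0149
```

```bash
python3 - <<'E'
from h import *
chk()
E
```

```text
tip [0.4989 0.2868 0.0128] ang 34.99 axis az [ 0.    -0.002  1.   ]
red height along n mm -67.9 lateral mm [-37.7 235.6  21.2]
grn height along n mm -67.8 lateral mm [-39.2 291.6  21. ]
F [-0.01 -0.27 -0.76] F.n -0.64 grip 0.014942410849611199 t 18.2
```

{"api": "apply_moves", "payload": {
  "dp": [
    [0,-0.002,0.006],
    [0,0,0],
    [0,0,0],
    [0,0,0],
    [0,0,0],
    [0,0,0],
    [0,0,0]
  ],
  "twist": [
    [0,0,0],
    [0,0,0],
    [0,0,0],
    [0,0,0],
    [0,0,0],
    [0,0,0],
    [0,0,0]
  ],
  "jaw": [220,220,120,120,120,120,120]
}}

```text
clock: 18.9
tcp_pos: [0.4539, 0.2865, 0.2484]
orientation: [2.057, 2.056, 0.334]
contact_force: [-0.3, -0.3, -0.0]
grip_width: 0.0454
```

```bash
python3 - <<'E'
from h import *
o=r.get_obs(); print(o["grip_width"],o["contact_force"])
f=r.grab_frame("wrist"); save("w9.png",f)
p=o["tcp_pos"].copy(); p[2]+=.12
plan(p,Ro.from_rotvec(o["orientation"]),7,3)
E
```

```text
0.04540251143486621 [-0.32668811 -0.29817762 -0.0198945 ]
t 18.95 pos [0.4539 0.2865 0.2484] dist mm [ -0.  -0. 120.] rot deg 0.0 per row 0.0
twist/row [0.0, -0.0, 0.0]
dp [[0.001, 0.044, -0.136], [0.001, 0.044, -0.136], [0.001, 0.044, -0.136], [0.001, 0.044, -0.136], [0.001, 0.044, -0.136], [0.001, 0.044, -0.136], [0.001, 0.044, -0.136]]
```

View pics/w9.png

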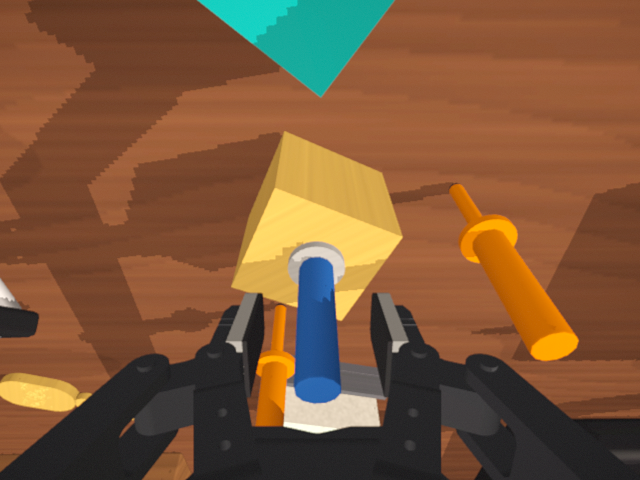

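The collar sits on the block top (316,265), the jaws are clear on both sides, and the stylus is centred between them. Retreating upward.

{"api": "apply_moves", "payload": {
  "dp": [
    [0,0.03,-0.09],
    [0,0.044,-0.136],
    [0,0.044,-0.136],
    [0,0.044,-0.136],
    [0,0.044,-0.136],
    [0,0.044,-0.136],
    [0,0.044,-0.136],
    [0,0.02,-0.06],
    [0,0,0],
    [0,0,0],
    [0,0,0]
  ],
  "twist": [
    [0,0,0],
    [0,0,0],
    [0,0,0],
    [0,0,0],
    [0,0,0],
    [0,0,0],
    [0,0,0],
    [0,0,0],
    [0,0,0],
    [0,0,0],
    [0,0,0]
  ],
  "jaw": [120,120,120,120,120,120,120,120,120,120,120]
}}

```text
clock: 20.05
tcp_pos: [0.4532, 0.2847, 0.3726]
orientation: [2.057, 2.058, 0.327]
contact_force: [-0.8, -0.5, -1.0]
grip_width: 0.0452
```

```bash
python3 - <<'E'
from h import *
o=r.get_obs();f=r.grab_frame("wrist"); save("wa.png",f)
R=Ro.from_rotvec(o["orientation"]); HE=f["hand_eye"]
f["R"]=(R.as_matrix()@HE[:3,:3]).T; f["t"]=-f["R"]@(o["tcp_pos"]+R.apply(HE[:3,3]))
P=cloud(f); near=np.hypot(P[:,:,0]-.499,P[:,:,1]-.286)<.05
z=P[:,:,2]
for lo,hi in((.07,.09),(.09,.11),(.11,.122),(.122,.14)):
    q=P[near&(z>lo)&(z<hi)]
    if len(q): print(lo,len(q),q.mean(0).round(4),np.median(q[:,2]).round(4),(q.min(0)/2+q.max(0)/2).round(4))
g=r.grab_frame("side"); save("sa.png",g); t=r.grab_frame("top"); save("ta.png",t); print(o["clock"],o["tcp_pos"],o["contact_force"])
E
```

```text
0.07 267 [0.4939 0.2875 0.0802] 0.0804 [0.4954 0.2875 0.08  ]
0.09 324 [0.4938 0.2874 0.1003] 0.1003 [0.4951 0.2876 0.1   ]
0.11 221 [0.4937 0.2876 0.116 ] 0.1162 [0.4952 0.2875 0.116 ]
0.122 536 [0.4988 0.2876 0.1257] 0.1259 [0.4995 0.2877 0.1249]
20.05 [0.45318357 0.28470934 0.37255419] [-0.83735663 -0.53278939 -1.00157483]
```

View pics/sa.png

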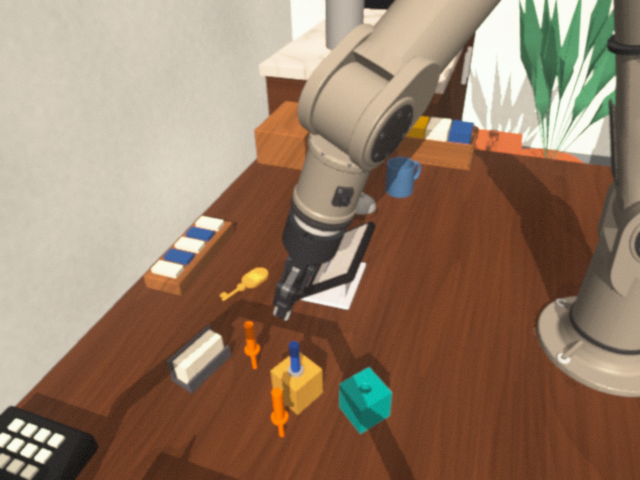

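View pics/wa.png

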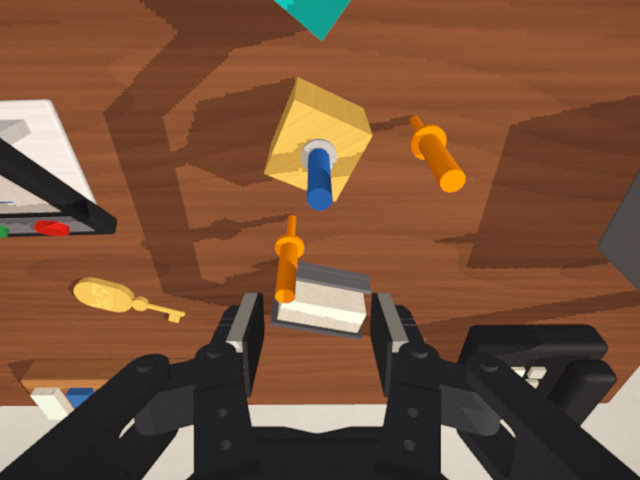

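The side view (295,355) and wrist view (318,180) show the stylus upright in the brass holder. Its top is at z 0.126 as before the pick, about 1.5 mm off-centre. Nothing else has moved, so I'm handing in.

```bash
python3 -c "
from bench import r
print(r.hand_in())"
```

```text
the job is handed in; nothing more can be done
None
```

I took the stylus from the brass holder, pressed red and then green, put it back tip down and let go. I handed the job in at about 20 s on the robot's clock; it reports no verdict.

- **Presses:** both were at about 2–4.5 N for about 0.7 s, with the stylus within about 1° of square by my computed pose. I kept clear of the yellow key.
- **Stylus at the end:** it stands upright in the holder, about 2 mm off the holder's centre. Its top is at 0.126 m, the same as at the start, so the collar is seated. The gripper is open and clear, about 13 cm above its release position.
- **Bystanders:** nothing looked moved in the last side and wrist pictures, though the arm hid the ashtray and most of the bell. I saved a last top picture but did not look at it, so I did not recheck those two.
- **Odd readings:** the wrist force wandered by about ±1 N with nothing touching. The tip was about 4 mm off-centre over green at first, and I corrected that before pressing.

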